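# Index the electrode tray to the lamp station of the UV disinfector and start it

### The job

The used electrode heads stand on the tray of the UV disinfector, latched at the loading end. Unlatch the carrier with its blue thumb pad, push it along its rail into the hood until its bolt clicks into the next station and let go of the pad; then press the green start button. The heads must stay standing on the tray, and leave the things round the unit where they are.

Things in the scene. Friction and masses are not known exactly. Their poses are not given: they have to be found in the camera images.
- uv_unit: Bench UV-C disinfector, fixed: grey base 400 mm (y) x 106 mm, 16 mm high, two steel rods along it; over its +y part a white hood 150 mm wide, 168 mm long, 132 mm high, amber window, mouth at y = +26 mm. Origin: centre of the base's underside, on the worktop. +y: along the rods into the hood, the way the carrier is pushed (to the robot's left, give or take 0.15 rad); z up.
- carrier (a joint): Travel (m) of the tray carrier along the unit's +y. 0 = latched at the loading station, drag 2 to 5 N. The next station, under the lamp, is anywhere from 0.108 to 0.140: its strike is clamped by hand, hidden under the tray, not measured. There the bolt drops in, drag falls to nothing, and after 1 to 3 mm the carrier stops; it holds 14 N. Shoved with 18 to 27 N it runs past. End stop 0.158.
- latch (a joint): Sprung rocker of the carrier with a roller bolt (rad). 0 = bolt down in a notch; about 0.07 = riding on the bar between notches; 0.20 = pad fully pressed. On the pad: 3.5 N starts it, 6 N frees it from the loading notch, 7 N is full stroke, then it is firm. Held down, the bolt passes over every notch; let go 20 mm or more after the loading notch, it rides on the bar and drops into the next.
- pad (a point): Centre of the top of the blue thumb pad at the carrier's rear end, 40 mm across the rail, 34 mm along it, 56 mm above the worktop at rest. Pressed down 7.5 mm it frees the carrier from the loading notch; full stroke 10 mm. It stands 3 to 4 mm low while the bolt rides on the bar and pops up when the bolt drops in. Moves with the carrier.
- push_plate (a point): Centre of the rear face of the upright aluminium push plate, fixed to the carrier: 46 mm wide, 50 to 90 mm above the worktop, its face 20 mm ahead (+y of the unit) of the pad's centre. Push it along the unit's +y. Moves with the carrier.
- tray_centre (a point): Centre of the carrier's steel tray floor, 41 mm above the worktop; tray 104 x 104 mm, rim 13 mm high, low dividers make four cells. A white end shield 99 mm high stands at its rear edge. Moves with the carrier; axes as the unit's.
- start (a joint): Travel (m) of the green start button on the hood's top: 0 up, 0.006 fully pressed, at 5 N. It springs back.
- start_top (a point): Centre of the top of the green start button, 28 mm across, 154 mm above the worktop when up. Press it straight down.
- electrode_2: Electrode head with 45 mm wide light-grey disc foot, 46 mm tall with a 15 mm stem, standing loose in a cell of the tray. Origin: centre of its underside, z up along the stem.
- electrode_3: Electrode head with 35 mm wide black disc foot, 46 mm tall with a 15 mm stem, standing loose in a cell of the tray. Origin: centre of its underside, z up along the stem.
- electrode_4: Electrode head with 25 mm wide light-grey disc foot, 46 mm tall with a 15 mm stem, standing loose in a cell of the tray. Origin: centre of its underside, z up along the stem.
- electrode_0: Bystander: the largest electrode head, 65 mm wide, 46 mm tall, standing on the worktop behind the rail. Origin: centre of its underside.
- timer: Bystander: white kitchen-type timer with blue dial, 62 x 62 x 36 mm, on the worktop in front of the rail. Origin: centre of its underside.
- thermometer: Bystander: white stick thermometer, 148 mm long, 20 mm wide, 14 mm high, lying along y on the worktop in front of the rail. Origin: centre of its underside.

How it is judged:
By the outcome, as a careful person would: the job done as asked, in the order asked, and still so for the second after the job is handed in, with the robot touching nothing.
It also fails if it takes over 45 s, if anything falls off the work surface, if the arm or the gripper's body presses on something with over 40 N, if the wrist force passes 120 N, or if a joint passes its speed limit or range.

### The arm

A 6-joint arm with a two-finger parallel gripper is mounted at the origin on a cart in front of the work surface, level with it; the furniture and walls round the work are solid. World frame = base frame: x ahead of the robot, y to its left, z up, the work surface at z = 0. Lengths are in mm, angles in rad, forces in N, time in s.
With the tool pointing down it reaches from about 150 to 775 mm from the base axis. Payload 6.1 kg.
Tool frame: the origin (TCP) lies on the centre line of the jaws, within the pads' length; the fingertips stand 25 mm ahead of it and the grasp point (between the pads) lies 6 mm ahead of it; z points along the fingers, y is the line along which they close (so a half turn about z gives the same grasp; the last joint's range is limited). The gripper opens to 85 mm and grips with 20 to 120 N. Pads are 22 mm wide; open, the fingers measure 114 mm over their backs; the gripper's body (76 mm by 85 mm) begins 54 mm behind the grasp point. The pads swing forward as they close: fully open they stand 13 mm farther back than shut.
Start: joints at [-1.128, 0.126, -0.04, 1.405, 0, 1.571], TCP at [224.939, -474.353, 224.295] pointing down, gripper open.
Joint ranges: [-2.72, 2.72], [-0.95, 1.95], [-1.27, 1.35], [-1.78, 2.02], [-1.46, 1.47], [-3.14, 3.14]. Speed limits (rad/s): [2.39, 2.39, 3.01, 3.14, 3.14, 3.14].

### API

Orientations are given as a unit quaternion [x, y, z, w].
In Python, from plant import bot, imaging gives the robot as it stands.
- The arm moves only by the tool drive_tool, never from a script. Its argument "rows" is a list that holds one entry, the list of rows, each a list of 7 numbers: the shift along the tool's x, y, z as a fraction of full scale, then the turn, a rotation vector about the tool's x, y, z as a fraction of full scale, then the opening, from 0 (shut) to 1 (fully open). In form: [[[x, y, z, ax, ay, az, grip], ...]]. A call has 1 to 10 rows; each row is the pose to reach, as a shift and turn from the pose commanded when the call began, along the tool's axes at that moment; what a row does not reach only later rows make up. Full scale, the value 1, is 150 mm for a shift and 2 rad for a turn. A row lasts 1/10 s, in which the tool goes at most 50 mm and 8.59 degrees, less where a joint would pass 70% of its speed; a pose out of reach is approached as far as the arm can. A call with a number of a shift or a turn outside -1 to 1 is refused whole. A call with a gripper value outside its range is refused whole. The fingers move at their own pace and stop on an object; the grip force is fixed at half the most. Time passes only in rows, so rows that repeat a pose let the fingers close. It gives the time, the measured TCP pose, the force, the opening and the grip force at its end, in the units of the state.
- bot.get_obs(): the state, without advancing time (a new reading comes with each control period).
- imaging.read_camera(name): name is "side" or "top"; returns the picture (480x640x3 uint8, red, green, blue); there is no depth.
- imaging.get_calibration(name): a dict with "fx", "fy", "cx", "cy" (pixels), "xyz" and "orientation" of the camera in the world. Camera axes: x right, y up, looking along -z (the intrinsics and any distortion apply to the point x, -y, -z); pixel columns grow to the right and rows downward; lengths in mm; the calibration is good to about 2 mm. A picture is of the moment at which its call begins. get_calibration takes no time and is no camera call.
- bot.close_job(): hands the job in; it is judged then, once.
The state is a dict: "t": time; "q": joint angles; "qd": joint speeds; "tau": joint torques, N m; "ee_pos": TCP position; "eef_rot": TCP orientation; "contact_force": force on the tool from outside, world axes, zero at the start; "wrist_torque": the same for the moment, N m; "width": opening from 0.0 (shut) to 1.0 (fully open); "grasp_force": force on a finger pad.
Only numpy, scipy, OpenCV 4.12 (cv2) and the standard library are available. Lean on these libraries where they do the work, as an engineer would, in place of code of your own. Each camera call takes 0.05 s, during which the arm holds its last target. There are 200 camera calls.

## Working session

There is one attempt and no reset: what is moved stays moved. The work goes in short steps, Python scripts to look and compute and a tool call to move; the robot and the scene stay as the last step left them, time stands still between calls to the robot, and variables do not carry over. Pictures are saved under pics/ and viewed, at most 10 in all, crops included, and the job is handed in when it is done.

Besides the shell and the picture viewer there is one more tool, called after "Emit:" as name([rows], argument=value, ...), one row to a line, values as JSON. drive_tool: Moves the arm, as the interface text tells. Its arguments: {"type":"object","properties":{"rows":{"type":"array","items":{"type":"array","items":{"type":"array","items":{"type":"number"}}}}},"required":["rows"]}

```bash
mkdir -p pics
python3 - <<'E'
from plant import bot, imaging
import cv2
for n in("side","top"):
    cv2.imwrite(f"pics/{n}0.png",imaging.read_camera(n)[:,:,::-1]); print(imaging.get_calibration(n))
o=bot.get_obs(); print(o)
E
```

```text
{'fx': 479.7328113859569, 'fy': 479.7328113859569, 'cx': 312.1281637355949, 'cy': 239.41107790242424, 'xyz': array([ 432.3705771 , -758.87903213,  456.50954704]), 'orientation': array([ 0.55045189, -0.01265006, -0.02758378,  0.83431519])}
{'fx': 549.9056329379487, 'fy': 549.9056329379487, 'cx': 317.3631830786367, 'cy': 251.48645719678612, 'xyz': array([ 274.68218423,   44.50288164, 1119.15096321]), 'orientation': array([ 0.05448651, -0.07657696, -0.70346875,  0.70448485])}
{'t': 0.1, 'q': array([-1.12800632e+00,  1.26324073e-01, -4.04971342e-02,  1.40539434e+00,
        1.33932985e-06,  1.57077634e+00]), 'qd': array([-0.0002496 , -0.00131443,  0.00270321,  0.00045716, -0.0014409 ,
       -0.00192698]), 'tau': array([-4.29129268e-04, -4.36903989e+01,  3.53606522e+01,  1.37688546e-02,
        7.89883256e-05, -5.18284338e-06]), 'ee_pos': array([ 224.78368803, -474.03284282,  223.60856122]), 'eef_rot': array([ 9.75589629e-01,  2.19600483e-01, -1.55164143e-04, -6.92440979e-04]), 'contact_force': array([-0.18737134, -0.07904485,  0.07586346]), 'wrist_torque': array([ 0.03411713, -0.0016222 ,  0.05606082]), 'grasp_force': 0.0, 'width': 0.9995476556748236}
```

View pics/top0.png

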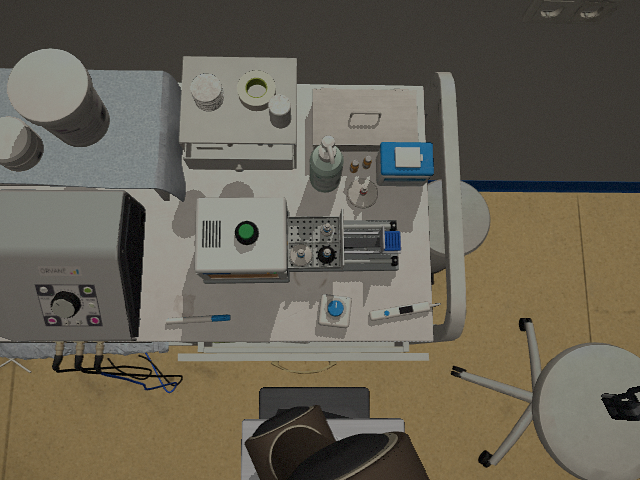

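View pics/side0.png

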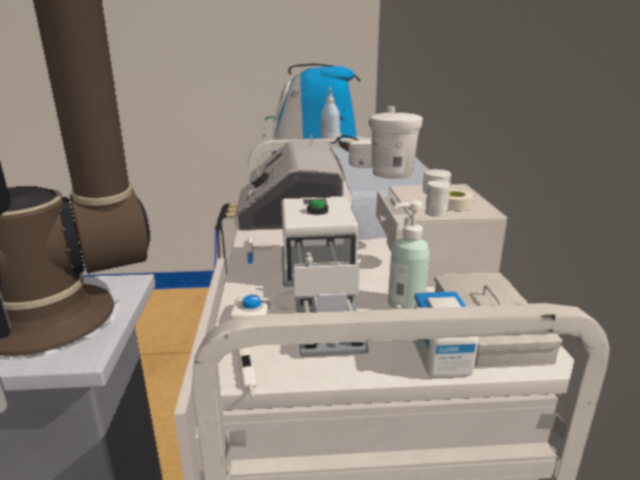

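```bash
cat > h.py <<'E'
import numpy as np, cv2
from plant import bot, imaging
from scipy.spatial.transform import Rotation as R
def back(n,u,v,z):
    c=imaging.get_calibration(n); d=R.from_quat(c['orientation']).apply([(u-c['cx'])/c['fx'],-(v-c['cy'])/c['fy'],-1])
    return c['xyz']+d*(z-c['xyz'][2])/d[2]
def proj(n,p):
    c=imaging.get_calibration(n); q=R.from_quat(c['orientation']).inv().apply(np.array(p)-c['xyz'])
    return np.array([c['cx']+c['fx']*q[0]/-q[2], c['cy']-c['fy']*q[1]/-q[2]])
def cen(img,lo,hi,box):
    x0,y0,x1,y1=box; h=cv2.cvtColor(img[y0:y1,x0:x1],cv2.COLOR_RGB2HSV); m=cv2.inRange(h,lo,hi)
    k,l,s,c=cv2.connectedComponentsWithStats(m); i=1+np.argmax(s[1:,4]); return c[i]+[x0,y0],s[i],cv2.minAreaRect(np.argwhere(l==i)[:,::-1].astype(np.float32))
E
python3 - <<'E'
from h import *
im=cv2.imread('pics/top0.png')[:,:,::-1].copy()
g=cen(im,(45,100,40),(85,255,255),(220,210,280,260)); print(g, back('top',*g[0],154))
b=cen(im,(105,120,60),(125,255,255),(375,222,415,260)); print(b, back('top',*b[0],56))
im2=cv2.imread('pics/side0.png')[:,:,::-1].copy()
g=cen(im2,(45,100,20),(85,255,255),(300,190,335,220)); print(g, back('side',*g[0],154))
c=cv2.resize(im[185:295,185:410,::-1],None,fx=3.5,fy=3.5,interpolation=cv2.INTER_CUBIC); cv2.imwrite('pics/c.png',c)
E
```

```text
(array([245.57837838, 230.90810811]), array([ 18,  14,  16,  15, 185], dtype=int32), ((25.5, 21.0), (14.0, 15.0), 90.0)) [492.95907209 142.71118053 154.        ]
(array([391.97333333, 240.54      ]), array([  9,   9,  17,  20, 300], dtype=int32), ((17.0, 18.5), (19.0, 16.0), 90.0)) [ 497.16943404 -137.15231096   56.        ]
(array([317.74468085, 203.60638298]), array([11, 10, 14,  8, 94], dtype=int32), ((17.5, 13.5), (7.0, 13.0), 90.0)) [493.35553847 121.50913648 154.        ]
```

View pics/c.png

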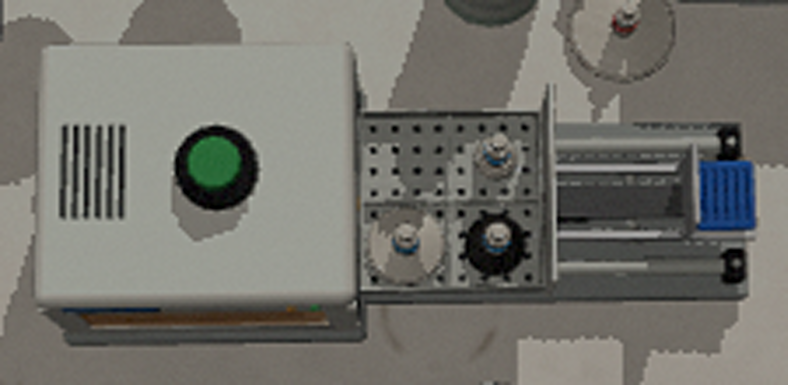

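Run:
```python
from h import *
f=lambda x,y,z:back('top',185+(x+.5)/3.5-.5,185+(y+.5)/3.5-.5,z)
P={k:f(*k) for k in[(40,45,132),(352,45,132),(352,303,132),(37,303,132),(555,125,16),(735,125,16),(748,298,16),(556,300,16),(545,88,99),(545,280,99),(700,163,56),(755,163,56),(755,229,56),(700,230,56),(362,112,54),(546,112,54),(550,288,54),(690,147,90),(690,236,90)]}
for k,v in P.items(): print(k,v.round(1))
def ang(a,b): d=P[a]-P[b]; return np.arctan2(-d[0],d[1])
print(ang((40,45,132),(352,45,132)),ang((37,303,132),(352,303,132)),ang((555,125,16),(735,125,16)),ang((556,300,16),(748,298,16)),ang((362,112,54),(546,112,54)))
# handlebar estimates: side-view bar top edge & top-view
for z in(150,200,250): print(z,[back('top',u,250,z).round(0) for u in(440,467)],[back('side',330,v,z).round(0) for v in(312,340)])
```

```text
(40, 45, 132) [560.7 237.6 132. ]
(352, 45, 132) [562.  73. 132.]
(352, 303, 132) [423.5  71.7 132. ]
(37, 303, 132) [423.  233.7 132. ]
(555, 125, 16) [547.6 -43.8  16. ]
(735, 125, 16) [ 548.3 -150.7   16. ]
(748, 298, 16) [ 444.7 -155.4   16. ]
(556, 300, 16) [443.1 -43.4  16. ]
(545, 88, 99) [547.9 -31.9  99. ]
(545, 280, 99) [441.3 -30.9  99. ]
(700, 163, 56) [ 516. -123.   56.]
(755, 163, 56) [ 516.2 -154.4   56. ]
(755, 229, 56) [ 478.  -153.3   56. ]
(700, 230, 56) [ 477.3 -122.1   56. ]
(362, 112, 54) [545.2  69.2  54. ]
(546, 112, 54) [545.8 -35.7  54. ]
(550, 288, 54) [444.1 -37.   54. ]
(690, 147, 90) [ 517.3 -112.3   90. ]
(690, 236, 90) [ 467.4 -111.2   90. ]
0.007635614436966005 0.0032491520438156893 0.0062516200924970095 0.013806772079212874 0.006475033104876463
150 [array([ 460., -208.,  150.]), array([ 461., -257.,  150.])] [array([ 481., -267.,  150.]), array([ 475., -324.,  150.])]
200 [array([ 451., -195.,  200.]), array([ 451., -242.,  200.])] [array([ 473., -347.,  200.]), array([ 468., -395.,  200.])]
250 [array([ 441., -182.,  250.]), array([ 441., -226.,  250.])] [array([ 465., -427.,  250.]), array([ 461., -466.,  250.])]
```

Emit:
drive_tool([
  [[0.3,-0.15,0,0,0,-0.07,0],[0.6,-0.3,0,0,0,-0.14,0],[0.87,-0.43,0,0,0,-0.21,0],[0.87,-0.43,0,0,0,-0.28,0],[0.87,-0.43,0,0,0,-0.35,0],[0.87,-0.43,0,0,0,-0.42,0],[0.87,-0.43,0,0,0,-0.5,0],[0.87,-0.43,0,0,0,-0.567,0],[0.87,-0.43,0,0,0,-0.567,0],[0.87,-0.43,0,0,0,-0.567,0]],
])

```text
t: 1.1
ee_pos: [315.1, -360.0, 224.0]
eef_rot: [0.706, 0.708, 0.0, -0.0]
contact_force: [0.4, -0.7, -0.5]
width: -0.001
grasp_force: 0.0
```

Emit:
drive_tool([
  [[0.26,0.2,0,0,0,-0.003,0],[0.52,0.4,0,0,0,-0.003,0],[0.77,0.61,0,0,0,-0.003,0],[0.77,0.61,0,0,0,-0.003,0]],
])

```text
t: 1.5
ee_pos: [408.7, -240.3, 224.1]
eef_rot: [0.701, 0.713, 0.001, -0.0]
contact_force: [1.0, 0.1, -1.1]
width: -0.0
grasp_force: 0.0
```

Emit:
drive_tool([
  [[0.26,0.2,0,0,0,0,0],[0.52,0.4,0,0,0,0,0],[0.7,0.6,0,0,0,0,0],[0.7,0.6,0,0,0,0,0],[0.7,0.6,0,0,0,0,0]],
])

```text
t: 2.0
ee_pos: [494.8, -137.9, 223.9]
eef_rot: [0.703, 0.711, -0.0, -0.0]
contact_force: [-0.6, -0.2, -0.5]
width: 0.0
grasp_force: 0.0
```

Run:
```python
from h import *
o=bot.get_obs(); print(o['t'],o['ee_pos'],o['eef_rot'],o['contact_force'])
a=imaging.read_camera('side'); b=imaging.read_camera('top')
p=o['ee_pos']+[0,0,-25]; print(proj('side',p),proj('top',p))
c=np.hstack([cv2.resize(a[150:400,200:460],(520,500)),cv2.resize(b[190:290,360:416],(280,500))])
cv2.imwrite('pics/d.png',c[:,:,::-1])
```

```text
2.0 [ 494.76772372 -137.85014764  223.85240948] [ 7.02943646e-01  7.11245276e-01 -4.96069626e-04 -3.75606791e-04] [-0.61697843 -0.18985428 -0.5234608 ]
[331.63725707 233.07611053] [406.01157201 225.03426633]
```

View pics/d.png

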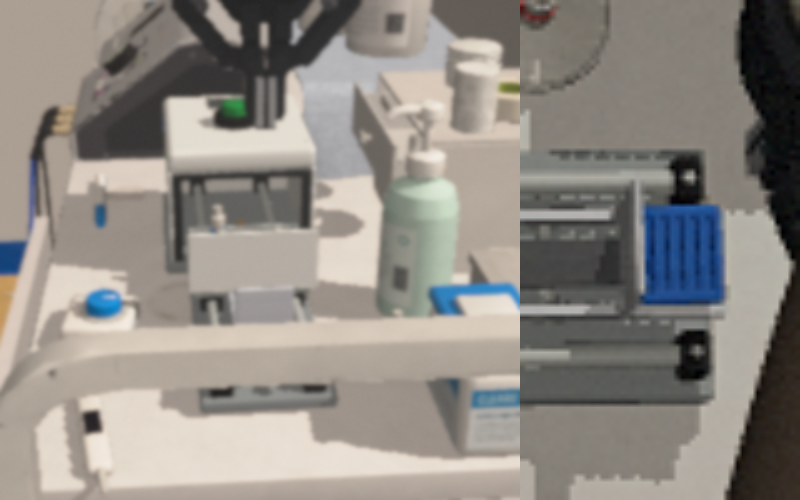

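Run:
```python
from h import *
a=imaging.read_camera('side'); b=imaging.read_camera('top')
cv2.imwrite('pics/side1.png',a[:,:,::-1]);cv2.imwrite('pics/top1.png',b[:,:,::-1])
c=np.hstack([a[60:320,180:500],b[120:380,300:620]]); cv2.imwrite('pics/e.png',cv2.resize(c,(800,325))[:,:,::-1])
print(proj('side',[493,142.7,154]), [proj('top',[0,0,z]) for z in (0,150)], proj('side',[0,0,0]))
```

```text
[316.80872113 200.14336166] [array([322.56139773, 501.10158566]), array([326.2640558 , 524.98671262])] [ 46.49782956 315.61784518]
```

View pics/e.png

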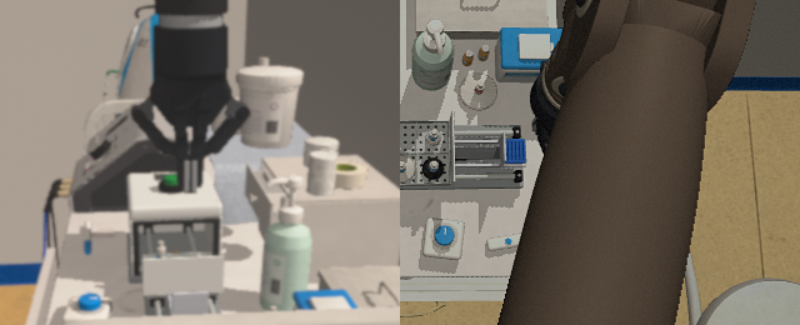

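Run:
```python
from h import *
a=cv2.imread('pics/side0.png').astype(int);b=cv2.imread('pics/side1.png').astype(int)
d=abs(a-b).sum(2)>40
for r in range(130,250,4):
    c=np.where(d[r,250:420])[0]+250; print(r,len(c),(c.min(),c.max()) if len(c) else '')
for z in(199,212,224,230,272,285): print(z,proj('side',[494.8,-138,z]))
```

```text
130 67 (np.int64(299), np.int64(365))
134 67 (np.int64(299), np.int64(365))
138 73 (np.int64(296), np.int64(368))
142 81 (np.int64(292), np.int64(372))
146 90 (np.int64(285), np.int64(379))
150 91 (np.int64(284), np.int64(380))
154 81 (np.int64(285), np.int64(378))
158 74 (np.int64(288), np.int64(375))
162 67 (np.int64(291), np.int64(372))
166 62 (np.int64(295), np.int64(369))
170 62 (np.int64(298), np.int64(366))
174 59 (np.int64(303), np.int64(362))
178 51 (np.int64(306), np.int64(359))
182 40 (np.int64(308), np.int64(355))
186 9 (np.int64(336), np.int64(344))
190 14 (np.int64(327), np.int64(341))
194 14 (np.int64(327), np.int64(341))
198 22 (np.int64(321), np.int64(342))
202 22 (np.int64(321), np.int64(342))
206 19 (np.int64(322), np.int64(342))
210 13 (np.int64(328), np.int64(340))
214 11 (np.int64(327), np.int64(337))
218 0 
222 0 
226 0 
230 0 
234 0 
238 0 
242 0 
246 0 
199 [331.67120285 233.01888708]
212 [331.73436658 224.40516165]
224 [331.79353502 216.33628018]
230 [331.82343581 212.25866814]
272 [332.03886686 182.880039  ]
285 [332.10780183 173.47928135]
```

Emit:
drive_tool([
  [[0,0.01,0.2,0,0,0,0],[0,0.01,0.4,0,0,0,0],[0,0.01,0.55,0,0,0,0],[0,0.01,0.55,0,0,0,0]],
])

```text
t: 2.6
ee_pos: [493.7, -138.4, 139.0]
eef_rot: [0.704, 0.711, -0.001, -0.002]
contact_force: [-0.4, -0.2, -0.1]
width: -0.001
grasp_force: 0.0
```

Run:
```python
from h import *
o=bot.get_obs(); print(o['t'],o['ee_pos'],o['contact_force'])
a=imaging.read_camera('side'); b=imaging.read_camera('top')
p=o['ee_pos']+[0,0,-25]; print(proj('side',p),proj('side',o['ee_pos']),proj('top',p))
c=np.hstack([cv2.resize(a[130:370,230:430],(480,576)),cv2.resize(b[190:290,360:415],(317,576))])
cv2.imwrite('pics/f.png',c[:,:,::-1])
```

```text
2.6 [ 493.66984317 -138.43535887  138.99752432] [-0.42052522 -0.19844196 -0.11596473]
[330.5458258  286.44215038] [330.64649246 271.30259507] [397.77918213 236.06924756]
```

View pics/f.png

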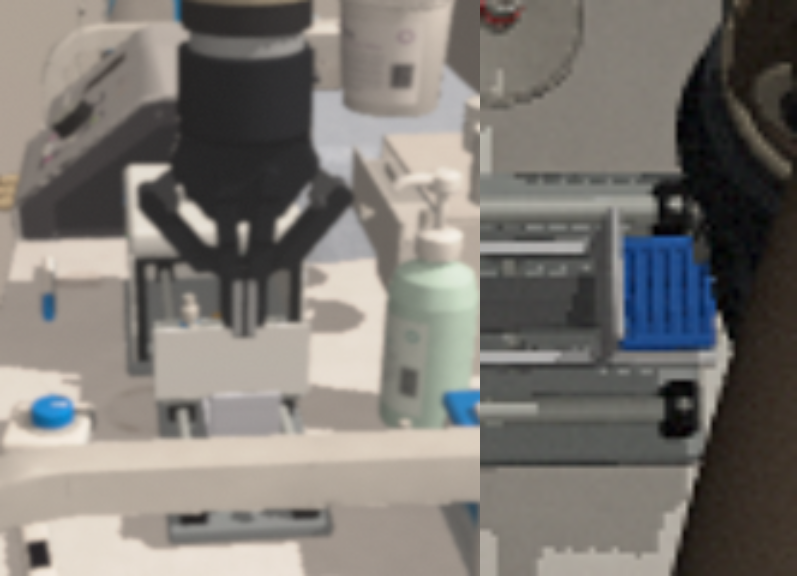

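Run:
```python
from h import *
print('y if z=114',back('side',331,269.6,114),'z=199',back('side',332,217,199))
for n,p in dict(shieldtop=[495,-32,99],platetop=[493,-112,90],plate2=[493,-117,90],base=[495,-154,16],green=[493,142.7,154]).items(): print(n,proj('side',p))
```

```text
y if z=114 [499.6161032  -83.74433061 114.        ] z=199 [501.54383518 -74.15702656 199.        ]
shieldtop [325.28524184 263.85229527]
platetop [328.39405987 291.88158595]
plate2 [328.69065798 293.48671596]
base [332.0095686  347.90415182]
green [316.80872113 200.14336166]
```

Emit:
drive_tool([
  [[0,0.02,0.15,0,0,0,0],[0,0.02,0.3,0,0,0,0],[0,0.02,0.36,0,0,0,0],[0,0.02,0.36,0,0,0,0]],
])

```text
t: 3.1
ee_pos: [499.0, -138.1, 88.0]
eef_rot: [0.703, 0.711, -0.0, -0.0]
contact_force: [-0.5, 0.6, 0.1]
width: -0.003
grasp_force: 0.0
```

Emit:
drive_tool([
  [[0,0,0.02,0,0,0,0],[0,0,0.03,0,0,0,0],[0,0,0.03,0,0,0,0]],
])

```text
t: 3.4
ee_pos: [499.7, -138.1, 84.0]
eef_rot: [0.703, 0.711, 0.0, 0.0]
contact_force: [-0.2, 0.3, 0.4]
width: -0.001
grasp_force: 0.0
```

Emit:
drive_tool([
  [[0,-0.01,0.02,0,0,0,0],[0,-0.01,0.03,0,0,0,0],[0,-0.01,0.03,0,0,0,0]],
])

```text
t: 3.7
ee_pos: [497.5, -137.9, 78.6]
eef_rot: [0.703, 0.711, -0.0, -0.0]
contact_force: [0.4, 0.2, -0.6]
width: -0.0
grasp_force: 0.0
```

Emit:
drive_tool([
  [[0,0,0.02,0,0,0,0],[0,0,0.03,0,0,0,0],[0,0,0.03,0,0,0,0]],
])

```text
t: 4.0
ee_pos: [497.5, -137.9, 73.9]
eef_rot: [0.703, 0.711, -0.0, -0.0]
contact_force: [-0.4, 0.6, 0.6]
width: -0.001
grasp_force: 0.0
```

Emit:
drive_tool([
  [[0,0,0.03,0,0,0,0],[0,0,0.06,0,0,0,0],[0,0,0.06,0,0,0,0]],
])

```text
t: 4.3
ee_pos: [497.2, -137.9, 64.4]
eef_rot: [0.703, 0.711, -0.0, -0.001]
contact_force: [0.1, -0.4, -0.2]
width: 0.002
grasp_force: 0.0
```

Emit:
drive_tool([
  [[0,0,0.02,0,0,0,0],[0,0,0.03,0,0,0,0],[0,0,0.03,0,0,0,0]],
])

```text
t: 4.6
ee_pos: [497.6, -138.0, 60.6]
eef_rot: [0.703, 0.711, -0.0, -0.0]
contact_force: [0.2, -1.4, 0.3]
width: -0.001
grasp_force: 0.0
```

Emit:
drive_tool([
  [[0,0,0.01,0,0,0,0],[0,0,0.02,0,0,0,0],[0,0,0.02,0,0,0,0]],
])

```text
t: 4.9
ee_pos: [497.6, -138.0, 57.6]
eef_rot: [0.703, 0.711, -0.0, -0.0]
contact_force: [-0.4, 0.0, 0.4]
width: -0.0
grasp_force: 0.0
```

Emit:
drive_tool([
  [[0,0,0.01,0,0,0,0],[0,0,0.02,0,0,0,0],[0,0,0.02,0,0,0,0]],
])

```text
t: 5.2
ee_pos: [497.6, -137.9, 54.5]
eef_rot: [0.703, 0.711, -0.0, -0.0]
contact_force: [-0.1, -0.6, 0.1]
width: 0.002
grasp_force: 0.0
```

Run:
```python
from h import *
o=bot.get_obs(); print(o['t'],o['ee_pos'],o['contact_force'])
a=imaging.read_camera('side'); b=imaging.read_camera('top')
cv2.imwrite('pics/side2.png',a[:,:,::-1]);cv2.imwrite('pics/top2.png',b[:,:,::-1])
p=o['ee_pos']; print(proj('side',p),proj('top',p))
c=np.hstack([cv2.resize(a[200:360,270:390],(432,576)),cv2.resize(b[190:290,355:415],(345,576))])
cv2.imwrite('pics/g.png',c[:,:,::-1])
```

```text
5.2 [ 497.60388287 -137.94241403   54.52189801] [-0.10320457 -0.5941118   0.0509217 ]
[332.85679884 320.53801422] [392.24093953 240.47967605]
```

View pics/g.png

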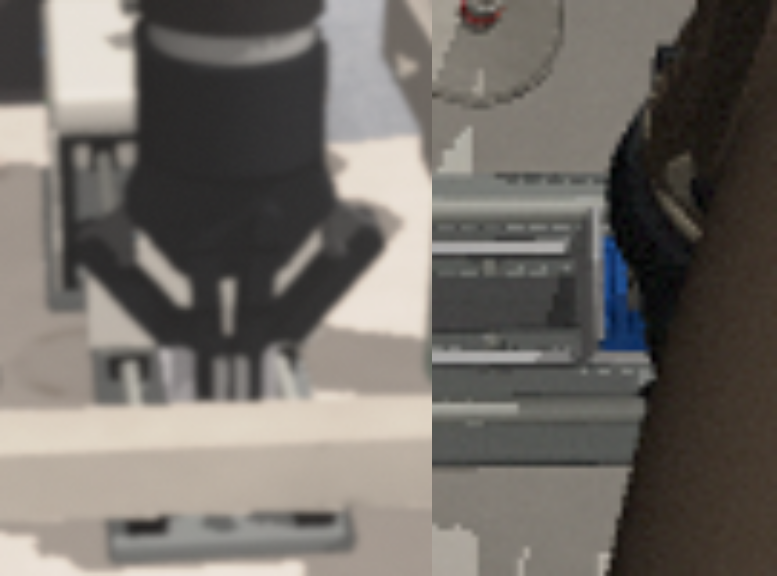

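Emit:
drive_tool([
  [[0,0,0.01,0,0,0,0],[0,0,0.02,0,0,0,0],[0,0,0.02,0,0,0,0]],
])

```text
t: 5.6
ee_pos: [497.6, -138.0, 51.5]
eef_rot: [0.703, 0.711, -0.0, -0.0]
contact_force: [-0.4, -0.7, -0.4]
width: -0.003
grasp_force: 0.0
```

Emit:
drive_tool([
  [[0,0,0.01,0,0,0,0],[0,0,0.02,0,0,0,0],[0,0,0.02,0,0,0,0]],
])

```text
t: 5.9
ee_pos: [497.9, -138.1, 48.9]
eef_rot: [0.703, 0.711, 0.0, 0.0]
contact_force: [-1.7, 0.6, 3.7]
width: 0.001
grasp_force: 1.6
```

Emit:
drive_tool([
  [[0,0,0.01,0,0,0,0],[0,0,0.03,0,0,0,0],[0,0,0.03,0,0,0,0]],
])

```text
t: 6.2
ee_pos: [498.0, -138.3, 44.5]
eef_rot: [0.703, 0.711, -0.0, 0.0]
contact_force: [-1.1, -0.2, 5.4]
width: -0.005
grasp_force: 2.7
```

Emit:
drive_tool([
  [[0,0,0.01,0,0,0,0],[0,0,0.02,0,0,0,0],[0,0,0.02,0,0,0,0]],
])

```text
t: 6.5
ee_pos: [498.0, -138.3, 41.8]
eef_rot: [0.703, 0.711, -0.0, 0.001]
contact_force: [-1.9, -0.8, 7.3]
width: -0.003
grasp_force: 3.2
```

Emit:
drive_tool([
  [[0,0,0.01,0,0,0,0],[0.02,0,0.01,0,0,0,0],[0.04,0,0.01,0,0,0,0],[0.06,0,0.01,0,0,0,0],[0.06,0,0.01,0,0,0,0]],
])

```text
t: 7.0
ee_pos: [497.9, -128.9, 40.5]
eef_rot: [0.703, 0.711, 0.0, 0.0]
contact_force: [-2.4, -1.3, 5.8]
width: 0.005
grasp_force: 3.2
```

Emit:
drive_tool([
  [[0,0,0.01,0,0,0,0],[0.02,0,0.02,0,0,0,0],[0.03,0,0.02,0,0,0,0],[0.03,0,0.02,0,0,0,0]],
])

```text
t: 7.4
ee_pos: [498.0, -124.8, 38.7]
eef_rot: [0.703, 0.711, 0.0, 0.001]
contact_force: [-5.7, -1.1, 16.9]
width: -0.007
grasp_force: 8.0
```

Emit:
drive_tool([
  [[0.02,0,-0.003,0,0,0,0],[0.04,0,-0.003,0,0,0,0],[0.06,0,-0.003,0,0,0,0],[0.08,0,-0.003,0,0,0,0],[0.08,0,-0.003,0,0,0,0]],
])

```text
t: 7.9
ee_pos: [497.8, -112.5, 38.9]
eef_rot: [0.703, 0.711, 0.0, 0.001]
contact_force: [-5.1, 0.0, 13.8]
width: -0.0
grasp_force: 6.8
```

```bash
cat > trk.py <<'E'
from h import *
import sys
def travel(save=None):
    a=cv2.imread('pics/top0.png'); b=np.ascontiguousarray(imaging.read_camera('top')[:,:,::-1])
    if save: cv2.imwrite(save,b)
    t=cv2.resize(a[216:268,340:372],None,fx=4,fy=4,interpolation=cv2.INTER_CUBIC)
    s=cv2.resize(b[214:270,260:376],None,fx=4,fy=4,interpolation=cv2.INTER_CUBIC)
    m=cv2.matchTemplate(s,t,cv2.TM_CCOEFF_NORMED); _,v,_,l=cv2.minMaxLoc(m)
    u=260+l[0]/4; return (back('top',u,240,80)-back('top',340,240,80))[1], v
if __name__=='__main__':
    print(travel(sys.argv[1]), bot.get_obs()['contact_force'])
E
python3 trk.py pics/t3.png
```

```text
(np.float64(30.48451748190653), 0.884459912776947) [-4.41138043 -1.20647153 13.84829595]
```

Run:
```python
import cv2,numpy as np
a=cv2.imread('pics/top0.png')[195:290,280:415];b=cv2.imread('pics/t3.png')[195:290,280:415]
cv2.imwrite('pics/k.png',cv2.resize(np.vstack([a,b]),None,fx=3.1,fy=3.1,interpolation=cv2.INTER_CUBIC))
```

```text
(no output)
```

View pics/k.png

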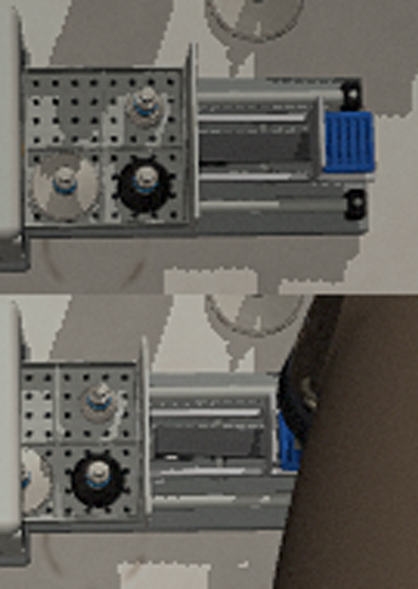

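Emit:
drive_tool([
  [[0,0,-0.05,0,0,0,0],[0,0,-0.1,0,0,0,0],[0,0,-0.15,0,0,0,0],[0,0,-0.15,0,0,0,0]],
])

```text
t: 8.35
ee_pos: [498.1, -112.6, 60.6]
eef_rot: [0.703, 0.711, 0.0, 0.001]
contact_force: [0.5, -0.3, -0.3]
width: -0.001
grasp_force: 0.0
```

Emit:
drive_tool([
  [[0.02,0,0,0,0,0,0],[0.04,0,0,0,0,0,0],[0.04,0,0,0,0,0,0]],
])

```text
t: 8.65
ee_pos: [497.0, -106.0, 59.3]
eef_rot: [0.703, 0.712, -0.0, -0.0]
contact_force: [-0.2, -1.5, -0.4]
width: 0.002
grasp_force: 0.0
```

Emit:
drive_tool([
  [[0.02,0,0,0,0,0,0],[0.04,0,0,0,0,0,0],[0.06,0,0,0,0,0,0]],
])

```text
t: 8.95
ee_pos: [497.1, -98.0, 59.6]
eef_rot: [0.703, 0.711, -0.001, 0.001]
contact_force: [-0.3, -4.7, -1.7]
width: 0.001
grasp_force: 2.6
```

Emit:
drive_tool([
  [[0.02,0,0,0,0,0,0],[0.04,0,0,0,0,0,0],[0.06,0,0,0,0,0,0]],
])

```text
t: 9.25
ee_pos: [497.1, -89.2, 59.6]
eef_rot: [0.703, 0.711, -0.001, 0.001]
contact_force: [0.6, -5.2, -1.3]
width: 0.001
grasp_force: 2.6
```

```bash
python3 trk.py pics/t4.png
```

```text
(np.float64(38.21773932883619), 0.8854395747184753) [ 0.91018899 -0.68147539 -2.10139354]
```

Emit:
drive_tool([
  [[0.02,0,0,0,0,0,0],[0.04,0,0,0,0,0,0],[0.06,0,0,0,0,0,0],[0.09,0,0,0,0,0,0],[0.12,0,0,0,0,0,0],[0.15,0,0,0,0,0,0],[0.18,0,0,0,0,0,0],[0.21,0,0,0,0,0,0],[0.24,0,0,0,0,0,0],[0.26,0,0,0,0,0,0]],
])

```text
t: 10.3
ee_pos: [496.4, -49.8, 59.6]
eef_rot: [0.703, 0.711, -0.001, 0.0]
contact_force: [-0.3, -4.7, -0.3]
width: 0.001
grasp_force: 2.6
```

Emit:
drive_tool([
  [[0.02,0,0,0,0,0,0],[0.04,0,0,0,0,0,0],[0.06,0,0,0,0,0,0],[0.08,0,0,0,0,0,0],[0.1,0,0,0,0,0,0],[0.1,0,0,0,0,0,0]],
])

```text
t: 10.9
ee_pos: [496.2, -34.2, 59.6]
eef_rot: [0.703, 0.711, -0.0, -0.0]
contact_force: [-1.8, -2.5, -0.8]
width: -0.004
grasp_force: 1.1
```

```bash
python3 trk.py pics/t5.png
```

```text
(np.float64(94.65794024860577), 0.7000673413276672) [-1.58911065 -2.63734454 -0.23510184]
```

Emit:
drive_tool([
  [[0.01,0,0,0,0,0,0],[0.02,0,0,0,0,0,0],[0.03,0,0,0,0,0,0],[0.04,0,0,0,0,0,0],[0.05,0,0,0,0,0,0],[0.06,0,0,0,0,0,0]],
])

```text
t: 11.55
ee_pos: [496.1, -25.7, 59.6]
eef_rot: [0.703, 0.711, -0.0, 0.0]
contact_force: [-1.3, -4.2, -0.1]
width: -0.002
grasp_force: 2.4
```

Emit:
drive_tool([
  [[0.005,0,0,0,0,0,0],[0.01,0,0,0,0,0,0],[0.015,0,0,0,0,0,0]],
])

```text
t: 11.85
ee_pos: [496.0, -23.4, 59.6]
eef_rot: [0.703, 0.711, -0.0, -0.0]
contact_force: [-2.8, -3.9, -0.4]
width: -0.002
grasp_force: 2.4
```

Emit:
drive_tool([
  [[0.005,0,0,0,0,0,0],[0.01,0,0,0,0,0,0],[0.015,0,0,0,0,0,0]],
])

```text
t: 12.15
ee_pos: [496.0, -21.2, 59.6]
eef_rot: [0.703, 0.711, -0.0, -0.0]
contact_force: [-1.6, -4.9, -0.4]
width: 0.0
grasp_force: 2.4
```

Emit:
drive_tool([
  [[0.005,0,0,0,0,0,0],[0.01,0,0,0,0,0,0],[0.015,0,0,0,0,0,0]],
])

```text
t: 12.45
ee_pos: [496.0, -18.9, 59.6]
eef_rot: [0.703, 0.711, -0.0, -0.0]
contact_force: [-2.0, -5.2, -0.0]
width: 0.002
grasp_force: 2.4
```

Emit:
drive_tool([
  [[0.005,0,0,0,0,0,0],[0.01,0,0,0,0,0,0],[0.015,0,0,0,0,0,0]],
])

```text
t: 12.75
ee_pos: [495.9, -16.7, 59.6]
eef_rot: [0.703, 0.711, -0.0, -0.0]
contact_force: [-1.1, -4.3, -1.2]
width: 0.001
grasp_force: 2.4
```

Emit:
drive_tool([
  [[0.005,0,0,0,0,0,0],[0.01,0,0,0,0,0,0],[0.015,0,0,0,0,0,0]],
])

```text
t: 13.05
ee_pos: [495.9, -14.4, 59.7]
eef_rot: [0.703, 0.711, -0.0, -0.0]
contact_force: [-1.8, -4.8, -1.0]
width: 0.0
grasp_force: 2.4
```

Emit:
drive_tool([
  [[0.005,0,0,0,0,0,0],[0.01,0,0,0,0,0,0],[0.015,0,0,0,0,0,0]],
])

```text
t: 13.35
ee_pos: [495.9, -12.2, 59.6]
eef_rot: [0.703, 0.711, -0.0, -0.0]
contact_force: [-2.2, -5.0, -0.6]
width: -0.001
grasp_force: 2.4
```

Emit:
drive_tool([
  [[0.005,0,0,0,0,0,0],[0.01,0,0,0,0,0,0],[0.015,0,0,0,0,0,0]],
])

```text
t: 13.65
ee_pos: [495.8, -9.9, 59.6]
eef_rot: [0.703, 0.711, -0.0, -0.0]
contact_force: [-2.0, -4.5, -0.2]
width: -0.003
grasp_force: 2.4
```

Emit:
drive_tool([
  [[0.005,0,0,0,0,0,0],[0.01,0,0,0,0,0,0],[0.015,0,0,0,0,0,0]],
])

```text
t: 13.95
ee_pos: [495.8, -7.7, 59.7]
eef_rot: [0.703, 0.711, -0.0, -0.0]
contact_force: [-2.0, -5.5, 0.0]
width: -0.004
grasp_force: 2.4
```

Emit:
drive_tool([
  [[0.005,0,0,0,0,0,0],[0.01,0,0,0,0,0,0],[0.015,0,0,0,0,0,0]],
])

```text
t: 14.25
ee_pos: [495.8, -5.4, 59.6]
eef_rot: [0.703, 0.711, -0.0, -0.0]
contact_force: [-1.6, -5.3, -0.9]
width: -0.0
grasp_force: 2.4
```

Emit:
drive_tool([
  [[0.005,0,0,0,0,0,0],[0.01,0,0,0,0,0,0],[0.015,0,0,0,0,0,0]],
])

```text
t: 14.55
ee_pos: [495.7, -3.2, 59.6]
eef_rot: [0.703, 0.711, -0.0, -0.0]
contact_force: [-2.3, -5.3, -0.2]
width: -0.002
grasp_force: 2.4
```

Emit:
drive_tool([
  [[0.005,0,0,0,0,0,0],[0.01,0,0,0,0,0,0],[0.015,0,0,0,0,0,0]],
])

```text
t: 14.85
ee_pos: [495.9, -0.5, 59.7]
eef_rot: [0.703, 0.711, 0.0, -0.0]
contact_force: [-1.9, -2.0, -0.4]
width: -0.004
grasp_force: 1.1
```

Emit:
drive_tool([
  [[0.003,0,0,0,0,0,0],[0.006,0,0,0,0,0,0],[0.006,0,0,0,0,0,0]],
])

```text
t: 15.15
ee_pos: [496.7, 0.7, 60.0]
eef_rot: [0.703, 0.711, 0.001, -0.0]
contact_force: [0.3, 0.0, -0.3]
width: 0.002
grasp_force: 0.0
```

Emit:
drive_tool([
  [[0.004,0,0,0,0,0,0],[0.008,0,0,0,0,0,0],[0.008,0,0,0,0,0,0]],
])

```text
t: 15.45
ee_pos: [496.2, 1.6, 59.9]
eef_rot: [0.703, 0.711, 0.0, 0.0]
contact_force: [-0.5, -0.4, -0.2]
width: -0.002
grasp_force: 0.0
```

Emit:
drive_tool([
  [[0.004,0,0,0,0,0,0],[0.008,0,0,0,0,0,0],[0.008,0,0,0,0,0,0]],
])

```text
t: 15.75
ee_pos: [496.1, 2.5, 59.8]
eef_rot: [0.703, 0.711, -0.0, 0.0]
contact_force: [0.6, -0.7, -0.1]
width: -0.003
grasp_force: 0.3
```

Emit:
drive_tool([
  [[0.003,0,0,0,0,0,0],[0.006,0,0,0,0,0,0],[0.006,0,0,0,0,0,0]],
])

```text
t: 16.05
ee_pos: [496.1, 3.4, 59.8]
eef_rot: [0.703, 0.711, -0.0, 0.0]
contact_force: [0.8, -0.9, -0.5]
width: -0.004
grasp_force: 0.7
```

Emit:
drive_tool([
  [[0.003,0,0,0,0,0,0],[0.006,0,0,0,0,0,0],[0.006,0,0,0,0,0,0]],
])

```text
t: 16.35
ee_pos: [496.1, 4.4, 59.8]
eef_rot: [0.703, 0.711, 0.0, -0.0]
contact_force: [-0.2, -1.0, -0.6]
width: -0.002
grasp_force: 0.6
```

Emit:
drive_tool([
  [[0.003,0,0,0,0,0,0],[0.006,0,0,0,0,0,0],[0.006,0,0,0,0,0,0]],
])

```text
t: 16.65
ee_pos: [496.0, 5.1, 59.8]
eef_rot: [0.703, 0.711, -0.0, 0.0]
contact_force: [0.8, -1.3, 0.4]
width: 0.005
grasp_force: 1.2
```

Emit:
drive_tool([
  [[0.003,0,0,0,0,0,0],[0.006,0,0,0,0,0,0],[0.006,0,0,0,0,0,0]],
])

```text
t: 16.95
ee_pos: [496.0, 5.5, 59.8]
eef_rot: [0.703, 0.711, -0.001, 0.001]
contact_force: [0.1, -7.1, 0.7]
width: -0.002
grasp_force: 2.7
```

Emit:
drive_tool([
  [[0.002,0,0,0,0,0,0],[0.004,0,0,0,0,0,0],[0.004,0,0,0,0,0,0]],
])

```text
t: 17.25
ee_pos: [496.0, 5.7, 59.8]
eef_rot: [0.703, 0.711, -0.001, 0.001]
contact_force: [-0.1, -7.1, 0.8]
width: 0.003
grasp_force: 3.4
```

Emit:
drive_tool([
  [[-0.03,0,0,0,0,0,0],[-0.06,0,0,0,0,0,0],[-0.06,0,-0.2,0,0,0,0],[-0.06,0,-0.5,0,0,0,0],[-0.06,0,-0.8,0,0,0,0],[-0.06,0,-1,0,0,0,0],[-0.06,0,-1,0,0,0,0]],
])

```text
t: 17.95
ee_pos: [498.3, -2.1, 214.5]
eef_rot: [0.703, 0.711, 0.003, 0.002]
contact_force: [0.4, 0.7, 0.5]
width: -0.0
grasp_force: 0.0
```

Emit:
drive_tool([
  [[0.2,0,0,0,0,0,0],[0.5,-0.02,0,0,0,0,0],[0.8,-0.02,0,0,0,0,0],[0.97,-0.02,0,0,0,0,0],[0.97,-0.02,0,0,0,0,0],[0.97,-0.02,0,0,0,0,0]],
])

```text
t: 18.55
ee_pos: [490.9, 143.4, 208.8]
eef_rot: [0.702, 0.712, -0.001, -0.0]
contact_force: [0.1, 0.2, -0.2]
width: -0.001
grasp_force: 0.0
```

Run:
```python
from h import *
o=bot.get_obs(); print(o['t'],o['ee_pos'],o['contact_force'])
a=imaging.read_camera('side'); b=imaging.read_camera('top')
cv2.imwrite('pics/side9.png',a[:,:,::-1]);cv2.imwrite('pics/top9.png',b[:,:,::-1])
c=np.hstack([cv2.resize(a[140:360,250:410],(400,550)),cv2.resize(b[180:300,225:312+1],(399,550))])
cv2.imwrite('pics/m.png',c[:,:,::-1])
h=cen(b,(105,120,60),(125,255,255),(280,222,415,260)); print(h, back('top',*h[0],56))
```

```text
18.55 [490.88303224 143.42559624 208.75678336] [ 0.09906717  0.19809118 -0.23555724]
(array([325.0668693 , 241.27963526]), array([ 37,  10,  18,  20, 329], dtype=int32), ((45.5, 19.5), (19.0, 17.0), 90.0)) [495.00616671  -4.27319903  56.        ]
```

View pics/m.png

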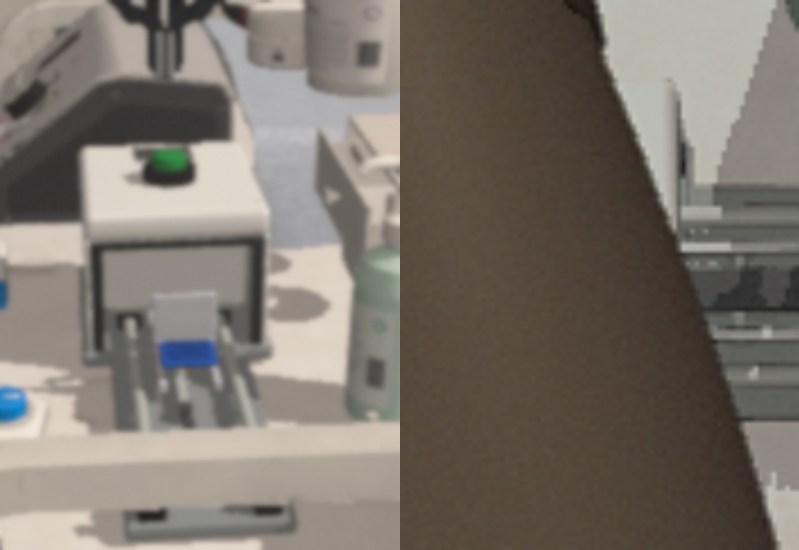

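Emit:
drive_tool([
  [[0,0.01,0.2,0,0,0,0],[0,0.01,0.35,0,0,0,0],[0,0.01,0.38,0,0,0,0],[0,0.01,0.38,0,0,0,0]],
])

```text
t: 19.05
ee_pos: [492.4, 142.1, 152.3]
eef_rot: [0.703, 0.711, -0.001, -0.0]
contact_force: [0.4, 0.3, 0.7]
width: -0.003
grasp_force: 0.0
```

Emit:
drive_tool([
  [[0,0,0.01,0,0,0,0],[0,0,0.02,0,0,0,0],[0,0,0.03,0,0,0,0],[0,0,0.03,0,0,0,0]],
])

```text
t: 19.45
ee_pos: [493.0, 143.3, 148.5]
eef_rot: [0.703, 0.711, 0.0, 0.0]
contact_force: [0.0, -0.5, -0.0]
width: -0.001
grasp_force: 0.0
```

Emit:
drive_tool([
  [[0,0,0.01,0,0,0,0],[0,0,0.02,0,0,0,0],[0,0,0.03,0,0,0,0],[0,0,0.03,0,0,0,0]],
])

```text
t: 19.85
ee_pos: [493.1, 143.3, 143.9]
eef_rot: [0.703, 0.711, 0.0, 0.0]
contact_force: [-0.2, -0.7, 3.3]
width: 0.001
grasp_force: 1.6
```

Emit:
drive_tool([
  [[0,0,0.01,0,0,0,0],[0,0,0.02,0,0,0,0],[0,0,0.02,0,0,0,0]],
])

```text
t: 20.15
ee_pos: [493.1, 143.3, 141.1]
eef_rot: [0.703, 0.711, 0.0, 0.0]
contact_force: [-0.2, 0.7, 5.5]
width: -0.001
grasp_force: 2.4
```

Nearly at the bottom; press until firm.

Emit:
drive_tool([
  [[0,0,0.01,0,0,0,0],[0,0,0.01,0,0,0,0]],
])

```text
t: 20.35
ee_pos: [493.2, 143.3, 140.9]
eef_rot: [0.703, 0.711, 0.001, 0.0]
contact_force: [-4.2, -1.2, 13.0]
width: -0.0
grasp_force: 6.7
```

Firm at 13 N: the button is fully pressed. Now lift clear and check.

Emit:
drive_tool([
  [[0,0,-0.1,0,0,0,0],[0,0,-0.3,0,0,0,0],[0,0,-0.6,0,0,0,0],[0,0,-0.7,0,0,0,0],[0,0,-0.7,0,0,0,0],[0,0,-0.7,0,0,0,0]],
])

```text
t: 20.95
ee_pos: [492.7, 143.1, 243.2]
eef_rot: [0.703, 0.711, -0.0, -0.0]
contact_force: [-0.1, 0.2, -0.4]
width: 0.002
grasp_force: 0.0
```

Run:
```python
from h import *
o=bot.get_obs(); print(o['t'],o['ee_pos'],o['contact_force'])
b=imaging.read_camera('top'); a=imaging.read_camera('side')
h=cen(b,(105,120,60),(125,255,255),(280,222,415,260)); print(h[0], back('top',*h[0],56))
cv2.imwrite('pics/n.png',np.hstack([cv2.resize(a[170:330,270:350],(400,560)[:2],interpolation=cv2.INTER_CUBIC),cv2.resize(b[180:380,260:400],(392,560))])[:,:,::-1])
```

```text
20.95 [492.72253204 143.14853594 243.19716457] [-0.13185832  0.20123765 -0.43348262]
[325.09422492 241.27659574] [495.0125696   -4.32732621  56.        ]
```

View pics/n.png

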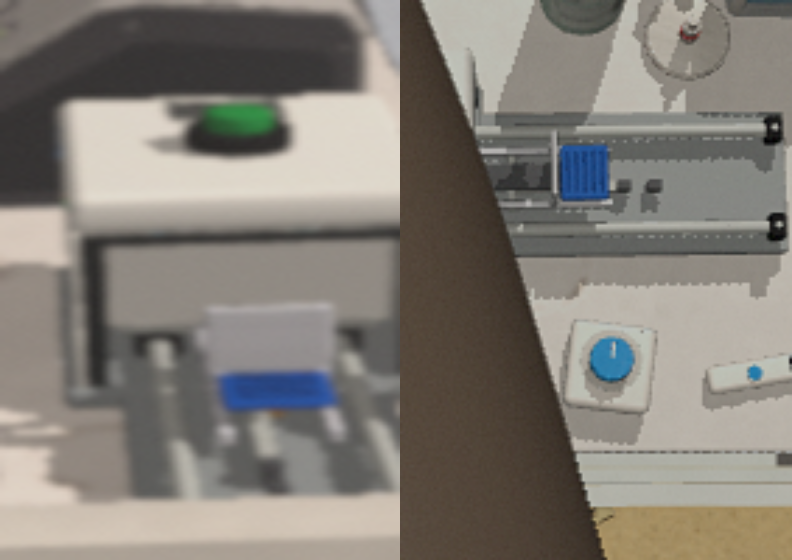

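The carrier is in the hood with its pad at y ≈ -4 mm, about 133 mm along and unmoved since the push. The button is back up, and the electrode, timer and thermometer that are in view haven't moved.

```bash
python3 -c "
from plant import bot
print(bot.close_job())"
```

```text
the job is handed in; nothing more can be done
None
```

The job is handed in: the carrier is at the lamp station, about 133 mm along, where it stopped firmly at about 7 N; the pad is released, and the start button was pressed fully and sprang back. The heads stood upright when last seen early in the push but could not be seen inside the hood.

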